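Crack open the lid of the impregnation pot

TASK

The lid of the round steel impregnation pot is held down by a swing bar: lift the bar's sprung plunger, swing the bar clear of the lid to its parking notch and let the plunger drop fully home there. Then take the lid by its handle, break it free from the sticky gasket without flinging it up, and finish still holding it by the handle with its front edge about 25 mm open, so that the pot can vent (the program ends while holding). Leave the tin, wire spool, wrench and brush where they are.

Things in the scene. Friction and masses are not known exactly. Their poses are not given: they have to be found in the camera images.
- pot: Fixed round steel pot, 202 mm across, flange 230 mm, on a dark plate 250 x 400 mm. Origin on the table under the pot's axis, z up. -x side: front, with the lid handle; +x: lid hinge; -y: post of the swing bar, its axis 158 mm from the pot's axis; +y: small gauge and cock, below 110 mm. Closed lid: disc of radius 112 mm, z 139 to 149 mm. Place and yaw (+-15 degrees) vary.
- bar_pivot (a point): Point on the post's vertical axis, about which the bar swings, 170 mm above the table (underside of the bar); fixed to the pot. The hub there reaches 196 mm high.
- bar (a joint): Angle of the steel bar about its post (rad). 0: locked, foot over the lid's middle, 1.5 mm above it: the lid cannot rise. Grows clockwise seen from above (foot towards the hinge side, plunger end towards the front). Parking notch at 1.31 (75 degrees), end stop at 1.33; play in a notch about +-0.03. Bar 30 mm wide, top at 186 mm; about 0.1 Nm swings it.
- knob_centre (a point): Centre of the plunger's round black knob (31 mm across, 25 mm high, spins freely), on the bar's short tail, 55 mm from the post's axis on the side away from the lid; 210 mm above the table when home. Under the knob: a 24 mm sleeve, then the bar's top, 24 mm below this point. Grip from above, pull straight up.
- plunger (a joint): Lift of the sprung plunger (m). 0: pin home, 10 mm deep in a notch of the index sector; above 0.010 it clears the sector and the bar can swing; stop at 0.015. The spring pulls down with about 6 N at 0, 11 N at the stop. Let go between notches it rests on the sector at about 0.010; over a notch it drops to 0.
- handle: Lid handle: black grip tube, 16 mm thick, 100 mm long, level, turning freely on its spindle, along the pot's y axis, between two 12 mm steel posts; origin at the tube's middle. Shut: 189 mm above the table, 40 mm above the lid, 78 mm in front of the pot's axis. Moves with the lid; pinch it from above, fingers in front of and behind it.
- lid_hinge (a point): Middle of the lid's hinge axis (parallel to the pot's y axis), 132 mm behind the pot's axis, 128 mm above the table; fixed to the pot. With the lid shut the handle lies 210 mm in front of it and 61 mm above it.
- lid (a joint): Opening of the lid (rad): 0 shut, grows as the front edge (244 mm from the hinge) rises; 0.1 is 24 mm. The gasket sticks: pulled up at the handle it peaks at about 16 to 20 N (weight included) near 3 mm of edge lift and has let go by about 9 mm; then only the weight is left, about 4 N at the handle. Falls shut when let go.
- lid_front_edge (a point): Lower front edge of the lid, 139 mm above the table when shut.
- tin: Bystander: closed metal tin 90 mm across, 115 mm high, on the pot's +y side. Origin under its centre.
- spool: Bystander: spool of copper wire, 80 mm across, 56 mm high, on the pot's +y side. Origin under its centre.
- wrench: Bystander: steel wrench lying on the table on the pot's -y side. Origin under its middle.
- brush: Bystander: brush lying on the table on the pot's -y side. Origin under its middle.

How it is judged:
On the way, in this order (a step that is already met when the one before it is completed fails the run):
1. the plunger is lifted clear of its notch while the bar is still over the lid (value of joint plunger above 0.009 m and value of joint bar below 0.15 rad and value of joint lid below 0.02 rad), for 0.05 s.
2. the bar is in its parking notch and the plunger has dropped home, the lid still shut (value of joint bar above 1.2 rad and value of joint plunger below 0.002 m and value of joint lid below 0.02 rad), for 0.2 s.
3. the lid has broken free of the gasket (value of joint lid above 0.035 rad), for 0.1 s.
At the end, for the whole second after the job is handed in: The fingers hold the lid by its handle, still, with the lid at 0.06 to 0.155 rad (front edge about 15 to 38 mm open); the bar is in its parking notch (beyond 1.2 rad) with the plunger home (under 2 mm) (value of joint lid between 0.06 and 0.155 rad and velocity of joint lid between -0.05 and 0.05 rad/s and contact force between the fingers and handle above 1.5 N and value of joint bar above 1.2 rad and value of joint plunger below 0.002 m); the arm keeps its last pose, push and grip.
It fails at once if the lid is flung open (front edge more than about 70 mm up) (value of joint lid above 0.29 rad).
It fails at once if a bystander is pushed more than 30 mm (distance of any of tin, spool, wrench, brush from where it was at the start of the episode above 0.03 m).
It also fails if it takes over 48 s, if anything falls off the work surface, if the arm or the gripper's body presses on something with over 40 N, if the wrist force passes 120 N, or if a joint passes its speed limit or range.

ROBOT

A 6-joint arm with a two-finger parallel gripper is mounted at the origin on the work surface. World frame = base frame: x ahead of the robot, y to its left, z up, the work surface at z = 0. Lengths are in m, angles in rad, forces in N, time in s.
With the tool pointing down it reaches from about 0.35 to 0.85 m from the base axis. Payload 8.1 kg.
Tool frame: the origin (TCP) lies midway between the tips of the shut fingers; the grasp point (between the pads) lies 19 mm behind it (bot.tcp_to_grasp is the distance from the TCP to the grasp point, in m); z points along the fingers, y is the line along which they close (so a half turn about z gives the same grasp; the last joint's range is limited). The gripper opens to 93 mm and grips with 3 to 60 N. Pads are 15 mm wide; open, the fingers measure 128 mm over their backs; the gripper's body (75 mm by 188 mm) begins 65 mm behind the grasp point.
Start: joints at [-1.272, 0.13, 1.488, -0, 1.523, -0.085], TCP at [0.225, -0.556, 0.219] pointing down, gripper open.
Joint ranges: [-2.96, 2.96], [-0.89, 2.26], [0.02, 2.5], [-1.34, 4.48], [0, 2.73], [-2.66, 2.66]. Speed limits (rad/s): [2.39, 2.39, 2.79, 3.14, 3.14, 3.14].

INTERFACE

Orientations are given as a unit quaternion [w, x, y, z].
In Python, from rig import bot, status, capture, job gives the robot as it stands. The module is installed in compiled form; this text tells all that it offers. Calls block until the motion is done:
- bot.movep(position, orientation): joint-space move of the TCP to a pose.
- bot.move_linear(position, velocity=0.15, attitude=None, max_force=None): straight line of the TCP; attitude=None keeps the orientation; velocity is the mean speed in m/s. With max_force (N) it stops when the force on the tool has changed by that much, and returns True; else False.
- bot.move_j(angles): joint-space move.
- bot.command_gripper(opening, newtons=None): finger opening in m; newtons is the grip in N (None keeps the last); returns when the fingers have stopped.
- bot.wait(seconds).
- bot.ik(position, orientation): joint angles nearest the present ones, or None.
- status.state(): the state.
- capture(name): name is "side" or "top"; returns a dict with "pixels" (400x640x3 uint8, red, green, blue), "fov_y" (degrees; the focal length in pixels is half the picture's height over the tangent of half this angle, whatever the lens; pixels are square), "cx", "cy" (the principal point, pixels), "camera_from_world" (4x4, takes a point from world to camera coordinates). Camera axes: x right, y up, looking along -z (the intrinsics and any distortion apply to the point x, -y, -z); pixel columns grow to the right and rows downward; lengths in m; the calibration is good to about 2 mm. A picture is of the moment at which its call begins. There is no depth.
A pose or a line that the arm cannot do raises bot.Unreachable and nothing moves.
- job.job_done(): hands the job in; it is judged then, once.
The state is a dict: "t": time; "qpos": joint angles; "qd": joint speeds; "effort": joint torques, N m; "position": TCP position; "ee_rot": TCP orientation; "wrist_force": force on the tool from outside, world axes, zero at the start; "wrist_torque": the same for the moment, N m; "opening": finger opening in m; "finger_force": force on a finger pad.
Only numpy, scipy, OpenCV 4.12 (cv2) and the standard library are available. Lean on these libraries where they do the work, as an engineer would, in place of code of your own. Each camera call takes 0.05 s, during which the arm holds its last target. There are 200 camera calls.

## Working session

There is one attempt and no reset: what is moved stays moved. The work goes in short steps, each a Python script; the robot and the scene stay as the last script left them, time stands still between calls to the robot, and variables do not carry over. Pictures are saved under pics/ and viewed, at most 10 in all, crops included, and the job is handed in when it is done.

```bash
mkdir -p pics; python3 - <<'E'
from rig import bot,status,capture,job
import cv2,numpy as np
for n in("top","side"):
    c=capture(n); cv2.imwrite(f"pics/{n}0.png",c["pixels"][:,:,::-1]); print(n,{k:v for k,v in c.items() if k!="pixels"})
s=status.state();print(s['t'],s['position'],s['ee_rot'],s['opening'],bot.tcp_to_grasp)
E
```

```text
top {'fov_y': 45.96487868308475, 'cx': 328.2516744001516, 'cy': 203.39783895347125, 'camera_from_world': array([[-0.00459077, -0.99992012, -0.01177612,  0.05623498],
       [ 0.99806408, -0.00531204,  0.06196679, -0.56512089],
       [-0.0620244 , -0.01146885,  0.99800874, -1.43353375],
       [ 0.        ,  0.        ,  0.        ,  1.        ]])}
side {'fov_y': 48.80207956498942, 'cx': 318.95464985831654, 'cy': 198.0487003010807, 'camera_from_world': array([[-0.9868638 , -0.16112521,  0.01176846,  0.54704805],
       [ 0.13417137, -0.77683968,  0.61523829, -0.13878315],
       [-0.0899882 ,  0.60873539,  0.78825335, -1.31391968],
       [ 0.        ,  0.        ,  0.        ,  1.        ]])}
0.1 [ 0.22453452 -0.55585148  0.21766873] [-8.30151826e-04  9.81646242e-01  1.90709096e-01 -8.47475948e-05] 0.09300492230423021 0.0188
```

View pics/top0.png

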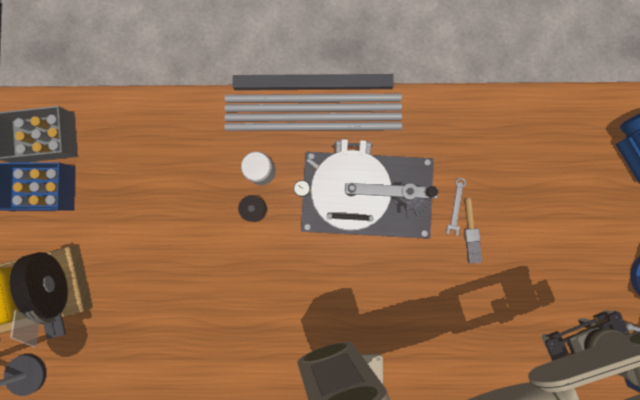

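View pics/side0.png

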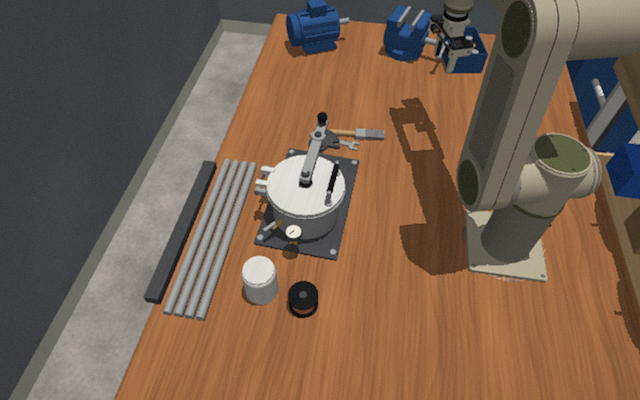

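The top view shows the lid at about (352,190), bar post (410,190), knob (432,191), handle (350,217), tin (257,167), spool (252,208), wrench (457,207) and brush (472,230). In the side view the knob is at (322,118), the handle at (333,183) and the lid centre at (306,187).

```bash
cat > h.py <<'E'
import numpy as np,cv2
from rig import bot,status,capture,job
def ray(c,uv):
    f=200/np.tan(np.radians(c["fov_y"]/2));M=c["camera_from_world"];R=M[:3,:3]
    d=R.T@np.array([(uv[0]-c["cx"])/f,-(uv[1]-c["cy"])/f,-1.]);return -R.T@M[:3,3],d/np.linalg.norm(d)
def onz(c,uv,z):
    o,d=ray(c,uv);return o+d*(z-o[2])/d[2]
def proj(c,p):
    f=200/np.tan(np.radians(c["fov_y"]/2));M=c["camera_from_world"];q=M[:3,:3]@p+M[:3,3]
    return np.array([c["cx"]-f*q[0]/q[2],c["cy"]+f*q[1]/q[2]])
def tri(r1,r2):
    (a,d),(b,e)=r1,r2;s=np.linalg.lstsq(np.c_[d,-e],b-a,rcond=None)[0]
    return (a+d*s[0]+b+e*s[1])/2,np.linalg.norm(a+d*s[0]-b-e*s[1])
def blob(img,box,thr,white=False):
    x0,y0,x1,y1=box;g=img[y0:y1,x0:x1].astype(int)
    m=((g.min(2)>thr) if white else (g.max(2)<thr)).astype(np.uint8)
    n,l,s,ce=cv2.connectedComponentsWithStats(m,connectivity=4);k=1+np.argmax(s[1:,4])
    pts=np.argwhere(l==k)[:,::-1]+[x0,y0];return ce[k]+[x0,y0],s[k]+[x0,y0,0,0,0],pts
E
python3 - <<'E'
from h import *
t=capture("top");s=capture("side")
cr=np.vstack([cv2.resize(t["pixels"][135:245,295:445],None,fx=4,fy=4,interpolation=0)[:, :600]])
c2=cv2.resize(s["pixels"][100:250,250:370],(480,600),interpolation=0)
cv2.imwrite("pics/ct.png",cr[:,:,::-1]);cv2.imwrite("pics/cs.png",c2[:,:,::-1])
for thr in(25,40):
  K={}
  for n,bt,bs in(("knob",(422,180,442,202),(312,110,332,127)),("handle",(322,207,378,225),(324,160,342,206))):
    a=blob(t["pixels"],bt,thr);b=blob(s["pixels"],bs,thr)
    print(thr,n,a[0],a[1],b[0],b[1],tri(ray(t,a[0]),ray(s,b[0])))
    if n=="handle":
      v=cv2.fitLine(a[2].astype(np.float32),2,0,.01,.01).ravel()[:2];p=onz(t,a[0],.189);q=onz(t,a[0]+30*v,.189);print(" onz",p,"yaxis",np.degrees(np.arctan2(*(q-p)[[1,0]])))
    else: print(" onz",onz(t,a[0],.222))
w=blob(t["pixels"],(300,145,400,235),170,True)
h=cv2.convexHull(w[2].astype(np.int32));e=cv2.fitEllipse(h);print(w[1],e,onz(t,e[0],.149))
E
```

```text
Traceback (most recent call last):
  File "h.py", line 17, in blob
    n,l,s,ce=cv2.connectedComponentsWithStats(m,connectivity=4);k=1+np.argmax(s[1:,4])
                                                                    ~~~~~~~~~^^^^^^^^^
ValueError: attempt to get argmax of an empty sequence
```

View pics/ct.png

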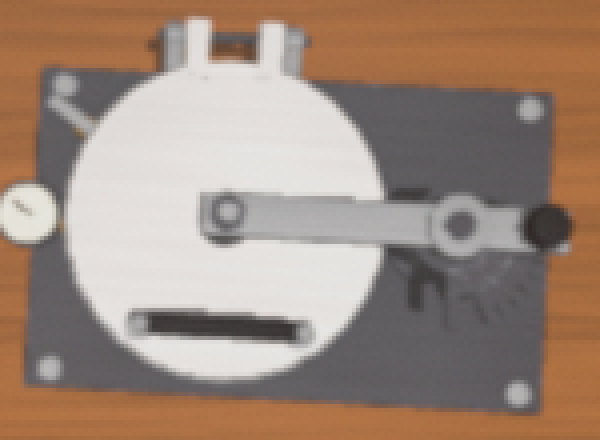

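View pics/cs.png

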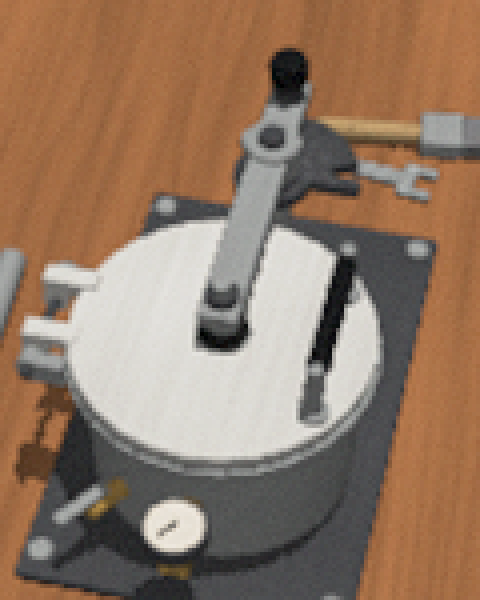

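The crops show the knob at top (432,191.5) and side (322,118), and the handle tube at top (350,216) and side (333,178). The bar is locked over the lid. The threshold was too low, so I'll raise it.

```bash
python3 - <<'E'
from h import *
t=capture("top");s=capture("side")
for thr in(52,62):
  for n,bt,bs in(("knob",(425,183,440,200),(314,110,330,124)),("handle",(322,207,378,225),(326,160,342,195))):
    a=blob(t["pixels"],bt,thr);b=blob(s["pixels"],bs,thr)
    print(thr,n,a[0],a[1],b[0],b[1],tri(ray(t,a[0]),ray(s,b[0])))
    if n=="handle":
      v=cv2.fitLine(a[2].astype(np.float32),2,0,.01,.01).ravel()[:2];p=onz(t,a[0],.189);q=onz(t,a[0]+30*v,.189);print(" onz",p,"yaxis",np.degrees(np.arctan2(*(q-p)[[1,0]])))
    else: print(" onz",onz(t,a[0],.218), "side",onz(s,b[0],.212))
w=blob(t["pixels"],(312,151,385,231),170,True)
h=cv2.convexHull(w[2].astype(np.int32)).reshape(-1,2);h=h[(h[:,1]>155)];e=cv2.fitEllipse(h);print(w[1],e,onz(t,e[0],.149))
print("foot ring",onz(t,np.array([295+227/4,135+211/4]),.19),"hub",onz(t,np.array([295+460/4,135+223/4]),.196))
E
```

```text
52 knob [427.2 191.6] [427 190   2   4   5] [321.88372093 117.91860465] [318 113   9  11  86] (array([ 0.58246659, -0.21033125,  0.22260406]), np.float64(4.07217473670638e-05))
 onz [ 0.58288347 -0.21124466  0.218     ] side [ 0.5841365  -0.22210563  0.212     ]Traceback (most recent call last):
  File "<stdin>", line 5, in <module>
  File "h.py", line 17, in blob
    n,l,s,ce=cv2.connectedComponentsWithStats(m,connectivity=4);k=1+np.argmax(s[1:,4])
                                                                    ~~~~~~~~~^^^^^^^^^
    return _wrapfunc(a, 'argmax', axis=axis, out=out, **kwds)
    return bound(*args, **kwds)
ValueError: attempt to get argmax of an empty sequence
```

```bash
python3 - <<'E'
from h import *
t=capture("top");s=capture("side")
for thr in(66,74):
  for n,bt,bs in(("knob",(425,183,440,200),(314,110,330,124)),("handle",(322,207,378,225),(326,160,342,195))):
    a=blob(t["pixels"],bt,thr);b=blob(s["pixels"],bs,thr-12)
    print(thr,n,a[0],a[1],b[0],b[1],tri(ray(t,a[0]),ray(s,b[0])))
    if n=="handle":
      v=cv2.fitLine(a[2].astype(np.float32),2,0,.01,.01).ravel()[:2];p=onz(t,a[0],.189);q=onz(t,a[0]+30*v,.189);print(" onz",p,"yaxis",np.degrees(np.arctan2(*(q-p)[[1,0]])))
    else: print(" onz",onz(t,a[0],.218), "side",onz(s,b[0],.212))
w=blob(t["pixels"],(312,151,385,231),170,True)
h=cv2.convexHull(w[2].astype(np.int32)).reshape(-1,2);h=h[(h[:,1]>155)];e=cv2.fitEllipse(h);print(w[1],e,onz(t,e[0],.149))
print("foot ring",onz(t,np.array([295+227/4,135+211/4]),.19),"hub",onz(t,np.array([295+460/4,135+223/4]),.196))
E
```

```text
66 knob [431.06097561 191.26829268] [426 187  11  10  82] [321.88505747 117.85057471] [318 112   9  12  87] (array([ 0.58424572, -0.22277781,  0.21166616]), np.float64(2.4127238274527263e-05))
 onz [ 0.58370811 -0.2214667   0.218     ] side [ 0.58418035 -0.22240704  0.212     ]
66 handle [349.97368421 216.11403509] [333 214  35   5 114] [333.0390625 177.1796875] [328 164  11  29 128] (array([ 0.51916281, -0.00696863,  0.19672554]), np.float64(0.0010173905425965362))
 onz [ 0.51994042 -0.00720412  0.189     ] yaxis -93.81069762042989
74 knob [431.01075269 191.19354839] [426 186  11  12  93] [321.79775281 117.95505618] [318 112   9  12  89] (array([ 0.58449095, -0.22273387,  0.21124814]), np.float64(7.383780669867904e-06))
 onz [ 0.58390761 -0.22133754  0.218     ] side [ 0.58436719 -0.22189922  0.212     ]
74 handle [350.04316547 216.15107914] [333 214  36   6 139] [333.01550388 177.27906977] [328 164  11  29 129] (array([ 0.51915874, -0.00717343,  0.19606147]), np.float64(0.0008702423138143193))
 onz [ 0.51983913 -0.00739144  0.189     ] yaxis -93.27469350405936
[ 312  151   73   79 4016] ((350.7621765136719, 189.61224365234375), (79.38134002685547, 79.49203491210938), 157.56626892089844) [ 0.59561658 -0.01134354  0.149     ]
foot ring [ 0.59693568 -0.01256545  0.19      ] hub [ 0.5873396 -0.1693589  0.196    ]
```

Both views agree: pot centre ≈ (0.5966, -0.0115), yaw ≈ -3.4°. The knob triangulates to z 0.211 (210 expected) and lies 211 mm from the axis (213 expected). The handle is where the geometry predicts it. Next I grip and lift.

```bash
cat >> h.py <<'E'
from scipy.spatial.transform import Rotation
psi=np.radians(-3.4);C=np.array([.5966,-.0115]);X=np.array([np.cos(psi),np.sin(psi)]);Y=np.array([-X[1],X[0]])
P=np.array([.5874,-.1686])
def knob(a):
    th=psi-np.pi/2-a;return P+.055*np.array([np.cos(th),np.sin(th)])
def quat(th):
    c,s=np.cos(th),np.sin(th);q=Rotation.from_matrix(np.array([[-s,c,0],[c,s,0],[0,0,-1]]).T if 0 else np.c_[[-s,c,0],[c,s,0],[0,0,-1]]).as_quat();return np.r_[q[3],q[:3]]
def st(m=""):
    s=status.state();print(m,"t%.2f"%s["t"],np.round(s["position"],4),"F",np.round(s["wrist_force"],1),"op %.4f ff %s"%(s["opening"],np.round(s["finger_force"],1)));return s
E
python3 - <<'E'
from h import *
best=None
for off in(0,np.pi):
    q=[bot.ik(np.r_[knob(a),.205],quat(psi-a+off)) for a in(0,.65,1.33)];print(off,[None if x is None else np.round(x,2) for x in q])
    h=bot.ik(np.r_[C-.078*X,.17],quat(psi+off));print(np.round(h,2) if h is not None else None)
E
```

```text
0 [array([-0.45,  0.2 ,  1.43, -0.  ,  1.51, -0.39]), array([-0.45,  0.11,  1.53, -0.  ,  1.5 ,  0.26]), array([-0.41,  0.04,  1.61, -0.  ,  1.49,  0.98])]
[-0.11 -0.06  1.77 -0.    1.43 -0.05]
3.141592653589793 [None, None, array([-0.41,  0.04,  1.61, -0.  ,  1.49, -2.17])]
None
```

```bash
python3 - <<'E'
from h import *
k=knob(0);q=quat(psi)
bot.command_gripper(.060,40)
bot.movep(np.r_[k,.29],q);st("above")
print(bot.move_linear(np.r_[k,.194],.08,max_force=8));st("down")
bot.command_gripper(.02,40);s=st("grip")
c=capture("side");cv2.imwrite("pics/grip.png",cv2.resize(c["pixels"][60:260,220:420],(600,600))[:,:,::-1])
p=s["position"].copy()
for dz in(.004,.008,.0125):
    bot.move_linear(np.r_[p[:2],p[2]+dz],.03);st("lift")
bot.wait(.15);st()
E
```

```text
above t2.93 [ 0.5836 -0.2246  0.2897] F [0.3 0.  0.5] op 0.0599 ff 0.0
False
down t4.28 [ 0.5846 -0.2237  0.1948] F [-0.3 -0.3 -0.2] op 0.0600 ff 0.0
grip t4.89 [ 0.5844 -0.2235  0.1942] F [1.6 0.5 0.9] op 0.0293 ff 40.0
lift t5.23 [ 0.584  -0.2235  0.1975] F [ 2.4 -1.2 -6.2] op 0.0292 ff 40.0
lift t5.52 [ 0.5838 -0.2234  0.2016] F [ 0.8 -0.6 -8.8] op 0.0294 ff 40.0
lift t5.82 [ 0.5838 -0.2234  0.2064] F [ -0.4  -1.4 -10.6] op 0.0291 ff 40.0
 t5.97 [ 0.584  -0.2235  0.2063] F [-1.9 -1.2 -9.3] op 0.0299 ff 40.0
```

View pics/grip.png

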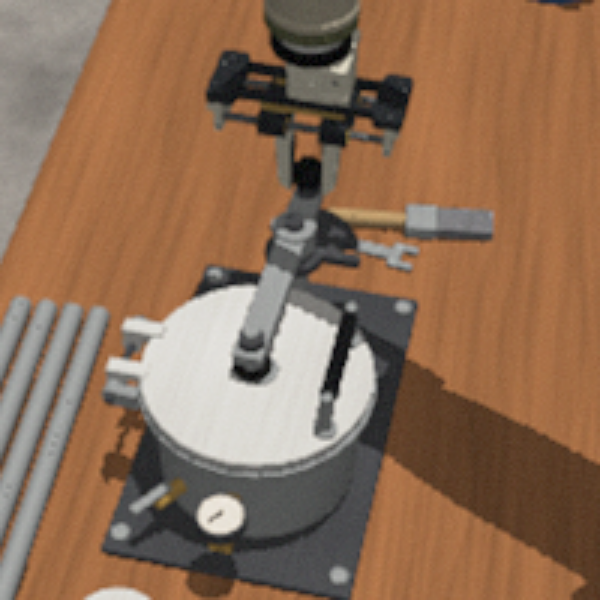

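The picture shows the fingers on either side of the knob (309,172 in the crop). The vertical force follows the spring law (6 to 10 N), so the plunger is up about 12 mm. Now I swing.

```bash
python3 - <<'E'
from h import *
s=status.state();off=s["position"][:2]-knob(0);print(off)
z=.2065
for i,a in enumerate(np.linspace(0,1.26,11)[1:]):
    r=bot.move_linear(np.r_[knob(a),z],.04,quat(psi-a),max_force=14)
    st("%.2f %s"%(a,r))
    if r:break
E
```

```text
[-1.86057842e-04  4.84552290e-05]
0.13 False t6.29 [ 0.5772 -0.2224  0.2065] F [ -0.6  -0.4 -11. ] op 0.0295 ff 40.0
0.25 False t6.62 [ 0.5706 -0.2205  0.2064] F [  1.7   2.  -10.7] op 0.0296 ff 40.0
0.38 False t6.94 [ 0.5643 -0.2178  0.2065] F [  2.    4.7 -10. ] op 0.0290 ff 40.0
0.50 False t7.27 [ 0.5585 -0.2143  0.2066] F [  2.9   6.5 -10.4] op 0.0298 ff 40.0
0.63 False t7.59 [ 0.5533 -0.2101  0.2067] F [  5.4   6.3 -10.8] op 0.0292 ff 40.0
0.76 False t7.92 [ 0.5486 -0.2053  0.2069] F [  7.2   6.6 -10.9] op 0.0292 ff 40.0
0.88 False t8.24 [ 0.5446 -0.2001  0.2071] F [  7.    6.5 -10.4] op 0.0293 ff 40.0
1.01 False t8.57 [ 0.5412 -0.1944  0.2074] F [  9.3   5.2 -10.9] op 0.0295 ff 40.0
1.13 False t8.89 [ 0.5386 -0.1883  0.2076] F [ 11.3   5.  -10.2] op 0.0294 ff 40.0
1.26 False t9.22 [ 0.5368 -0.182   0.2079] F [ 12.    4.5 -10.3] op 0.0294 ff 40.0
```

```bash
python3 - <<'E'
from h import *
z=.2065
for a in(1.28,1.30,1.32,1.34,1.36,1.38,1.40):
    bot.move_linear(np.r_[knob(a),z],.02,quat(psi-min(a,1.31)));bot.wait(.1)
    s=st("%.2f"%a);th=psi-np.pi/2-a;ft=s["wrist_force"][:2]@np.array([np.sin(th),-np.cos(th)]);d=s["position"][:2]-P
    print("  tangential",round(ft,2),"angle",round(psi-np.pi/2-np.arctan2(d[1],d[0])+ (2*np.pi if 0 else 0),3))
    if ft<-6: break
E
```

```text
1.28 t9.57 [ 0.5367 -0.1813  0.2079] F [ 12.8   2.4 -10.8] op 0.0296 ff 40.0
  tangential -0.6 angle 1.265
1.30 t9.92 [ 0.5365 -0.1804  0.2079] F [ 13.    1.5 -11.6] op 0.0295 ff 40.0
  tangential -1.27 angle 1.283
1.32 t10.27 [ 0.5364 -0.18    0.2081] F [ 12.4  -1.7 -11.8] op 0.0296 ff 40.0
  tangential -4.01 angle 1.292
1.34 t10.62 [ 0.5364 -0.1799  0.2084] F [ 13.2  -4.5 -12.5] op 0.0294 ff 40.0
  tangential -6.65 angle 1.293
```

The end stop shows at a commanded angle of about 1.32, so the notch is near 1.295. I back off to that and lower.

```bash
python3 - <<'E'
from h import *
a=1.295;q=quat(psi-1.31)
bot.move_linear(np.r_[knob(a),.2065],.02,q);st()
for z in(.2035,.2005,.1975,.1945):
    bot.move_linear(np.r_[knob(a),z],.03);bot.wait(.05);st("z%.4f"%z)
E
```

```text
t10.89 [ 0.5366 -0.1809  0.208 ] F [ 13.6   1.  -11. ] op 0.0296 ff 40.0
z0.2035 t11.19 [ 0.5366 -0.1808  0.205 ] F [ 12.4   2.2 -10.3] op 0.0294 ff 40.0
z0.2005 t11.49 [ 0.5366 -0.1808  0.2021] F [12.1  1.8 -9.6] op 0.0296 ff 40.0
z0.1975 t11.79 [ 0.5366 -0.1808  0.1994] F [10.9  2.5 -8.4] op 0.0294 ff 40.0
z0.1945 t12.09 [ 0.5366 -0.1809  0.1965] F [10.6  2.7 -7.7] op 0.0290 ff 40.0
```

```bash
python3 - <<'E'
from h import *
a=1.295
for z in(.193,.1915,.190):
    bot.move_linear(np.r_[knob(a),z],.03);bot.wait(.05);st("z%.4f"%z)
bot.command_gripper(.055);bot.wait(.2);s=st("open")
bot.move_linear(np.r_[s["position"][:2],.29],.12);st()
c=capture("side");t=capture("top")
cv2.imwrite("pics/park.png",np.hstack([cv2.resize(c["pixels"][90:240,230:380],(400,400)),cv2.resize(t["pixels"][140:240,330:430],(400,400))])[:,:,::-1])
b=blob(c["pixels"],(315,110,350,160),60);print(b[0],b[1])
for h in(0,.010):print(proj(c,np.r_[knob(1.31),.2105+h]))
E
```

```text
z0.1930 t12.39 [ 0.5366 -0.1809  0.1951] F [10.3  2.4 -6.5] op 0.0293 ff 40.0
z0.1915 t12.69 [ 0.5366 -0.181   0.1942] F [ 9.4  2.1 -3.9] op 0.0294 ff 40.0
z0.1900 t12.99 [ 0.5369 -0.1814  0.1941] F [4.8 3.  2.2] op 0.0290 ff 40.0
open t13.83 [ 0.5336 -0.1804  0.1899] F [ 0.4 -0.  -0.3] op 0.0548 ff 0.0
 t14.82 [ 0.5332 -0.1802  0.2889] F [ 0.3 -0.1  0.8] op 0.0550 ff 0.0
[326.10169492 146.72033898] [315 143  25   9 118]
[336.50421682 129.88031229]
[336.65082682 127.37557215]
```

View pics/park.png

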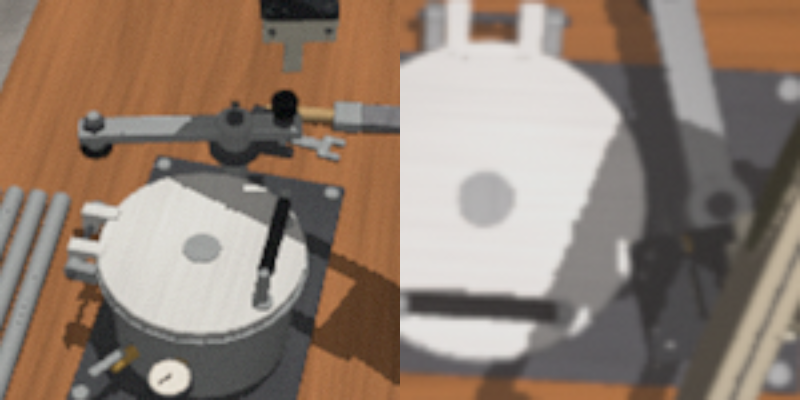

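The picture shows the bar parked with its foot clear at the hinge side and the knob low at about (285,103) in the crop. The TCP came back to its home grip height (0.1942) and the pull reversed, so the pin is home. Next is the lid.

```bash
cat >> h.py <<'E'
H=C+.132*X
def hand(a):
    r=np.hypot(.210,.061);b=np.arctan2(.061,.210)+a;return np.r_[H-r*np.cos(b)*X,.128+r*np.sin(b)-.0188]
E
python3 - <<'E'
from h import *
q=quat(psi);h0=hand(0);print(h0)
bot.movep(np.r_[h0[:2],.29],q);bot.command_gripper(.06,50)
print(bot.move_linear(h0,.08,max_force=8));st("down")
bot.command_gripper(0,50);bot.wait(.1);s=st("grip")
d=s["position"]-h0
for a in np.arange(.01,.105,.01):
    bot.move_linear(hand(a)+[d[0],d[1],0],.015);s=st("%.2f"%a)
bot.wait(.3);st()
c=capture("side");t=capture("top")
cv2.imwrite("pics/lid.png",np.hstack([cv2.resize(c["pixels"][90:240,230:380],(400,400)),cv2.resize(t["pixels"][140:240,330:430],(400,400))])[:,:,::-1])
E
```

```text
[ 0.51873729 -0.0068741   0.1702    ]
False
down t17.87 [ 0.5191 -0.0069  0.1708] F [ 0.  -0.2 -0.2] op 0.0598 ff 0.0
grip t18.76 [ 0.5208 -0.007   0.1709] F [ 8.8 -0.5 -4. ] op 0.0152 ff 50.0
0.01 t19.13 [ 0.521  -0.007   0.1715] F [ 2.2  0.3 -6.5] op 0.0147 ff 50.0
0.02 t19.43 [ 0.5213 -0.007   0.173 ] F [  3.   -0.5 -16.5] op 0.0150 ff 50.0
0.03 t19.72 [ 0.5222 -0.0071  0.1757] F [  2.   0. -17.] op 0.0147 ff 50.0
0.04 t20.01 [ 0.5238 -0.0072  0.1802] F [-3.   0.3 -5.1] op 0.0147 ff 50.0
0.05 t20.30 [ 0.5244 -0.0072  0.1818] F [-5.4  0.5 -0.5] op 0.0148 ff 50.0
0.06 t20.59 [ 0.5249 -0.0072  0.1833] F [-4.6  1.3 -1.8] op 0.0149 ff 50.0
0.07 t20.88 [ 0.5256 -0.0073  0.1852] F [-5.9 -0.9 -1.8] op 0.0145 ff 50.0
0.08 t21.18 [ 0.5264 -0.0073  0.1872] F [-6.9  0.4 -2.2] op 0.0149 ff 50.0
0.09 t21.47 [ 0.5271 -0.0074  0.1893] F [-6.4 -0.4 -2.7] op 0.0147 ff 50.0
0.10 t21.76 [ 0.528  -0.0074  0.1914] F [-6.8  0.2 -2.7] op 0.0148 ff 50.0
 t22.06 [ 0.528  -0.0074  0.1914] F [-5.7 -1.1 -1.3] op 0.0146 ff 50.0
```

View pics/lid.png

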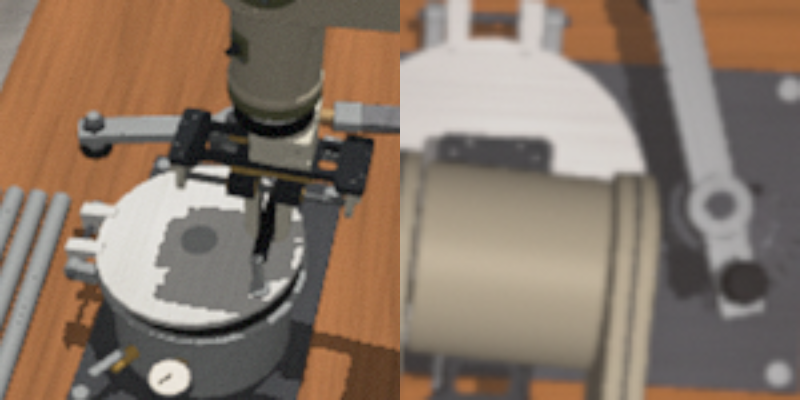

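The lid's front edge is visibly open in the fingers' grip. The TCP rose 20.5 mm, about 0.098 rad, and the force fell from 17 N to the weight alone. The bar is still parked (knob at (743,282)).

```bash
python3 -c "
from h import *
bot.wait(.3);st();print(job.job_done())"
```

```text
t22.46 [ 0.528  -0.0074  0.1914] F [-6.3  0.2 -2. ] op 0.0147 ff 50.0
the job is handed in; nothing more can be done
None
```

Job handed in at 22.5 s of the 48 s: the bar is parked with its plunger home, and the gripper is holding the lid by its handle at about 0.098 rad (front edge about 24 mm open); the bystanders were never approached, though I took no final check of their positions.

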